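# Lay brackets out on the blow-off tray, blow them clean and tag the job

## Robot

A 6-joint arm with a two-finger parallel gripper is mounted at the origin on the work surface. World frame = base frame: x ahead of the robot, y to its left, z up, the work surface at z = 0. Lengths are in m, angles in rad, forces in N, time in s.
With the tool pointing down it reaches from about 0.325 to 0.9 m from the base axis. Payload 3.5 kg.
Tool frame: the origin (TCP) lies midway between the tips of the shut fingers; the grasp point (between the pads) lies 19 mm behind it; z points along the fingers, y is the line along which they close (so a half turn about z gives the same grasp; the last joint's range is limited). The gripper opens to 85 mm and grips with 20 to 120 N. Pads are 22 mm wide; open, the fingers measure 114 mm over their backs; the gripper's body (76 mm by 85 mm) begins 54 mm behind the grasp point. The pads swing forward as they close: fully open they stand 13 mm farther back than shut.
Start: joints at [-1.234, 0.276, -0.026, 1.268, 0, 1.467], TCP at [0.266, -0.566, 0.231] pointing down, gripper open.
Joint ranges: [-3.12, 3.12], [-0.85, 1.88], [-1.08, 1.24], [-1.95, 2.15], [-1.57, 1.53], [-3.14, 3.14]. Speed limits (rad/s): [2.57, 2.57, 3.14, 3.14, 3.14, 3.14].

## Interface

Orientations are given as a unit quaternion [x, y, z, w].
In Python, from station import r, vision, kin, claw gives the robot as it stands (r), with the cameras (vision), the kinematics (kin) and the gripper (claw). Calls block until the motion is done:
- r.move_ptp(position, orientation): joint-space move of the TCP to a pose.
- r.line_to(position, rot=None, rate=0.15, threshold=None): straight line of the TCP; rot=None keeps the orientation; rate is the mean speed in m/s. With threshold (N) it stops when the force on the tool has changed by that much, and returns True; else False.
- r.move_j(angles): joint-space move.
- claw.release() and claw.close(newtons=None): open the fingers fully, or close them until they stop; newtons is the grip in N (None keeps the last).
- r.hold(seconds).
- kin.inverse_kinematics(position, orientation): joint angles nearest the present ones, or None.
- r.observe(): the state.
- vision.get_image(name): name is "side" or "top" or "wrist"; returns a dict with "pixels" (480x640x3 uint8, red, green, blue), "fx", "fy", "cx", "cy" (pixels), "R" (3x3) and "t" (3): a world point X has camera coordinates R X + t; the wrist camera has in their place "T_tool_cam" (4x4, takes a point from camera to tool coordinates, whose origin is the TCP and whose axes are the flange's). Camera axes: x right, y down, z forward; pixel columns grow to the right and rows downward; lengths in m; the calibration is good to about 2 mm. The wrist camera is an equidistant fisheye: a pixel r from the principal point sees the ray r / f radians off the axis. A picture is of the moment at which its call begins: read the wrist's pose just before it. There is no depth.
A pose or a line that the arm cannot do raises r.MotionError and nothing moves.
- r.sign_off(): hands the job in; it is judged then, once.
The state is a dict: "time": time; "joint_positions": joint angles; "dq": joint speeds; "joint_efforts": joint torques, N m; "tool_pos": TCP position; "tool_rot": TCP orientation; "contact_force": force on the tool from outside, world axes, zero at the start; "wrist_torque": the same for the moment, N m; "finger_gap": finger opening in m; "grip_force": force on a finger pad.
Only numpy, scipy, OpenCV 4.12 (cv2) and the standard library are available. Lean on these libraries where they do the work, as an engineer would, in place of code of your own. Each camera call takes 0.05 s, during which the arm holds its last target. There are 200 camera calls.

## Task

First clear the square-tube offcut off the green tray into the red scrap bin. Then lay all the folded brackets flat inside the tray's outlined cells, squared up with the rows, one to a cell: copper ones in the row headed by the copper plate, steel ones in the row headed by the steel plate, each row filled from its plate outwards without gaps. Then squeeze the blow gun's trigger fully, hold it for a good second and let it spring back, and only after that lay the brass check flat on the tray's round white spot; leave the wrench, the can and the jar where they are.

Things in the scene. Friction and masses are not known exactly. Their poses are not given: they have to be found in the camera images.
- tray: Fixed green tray, 250 x 170 mm, floor top 4 mm above the bench, rim 5 mm thick and 10 mm high. Origin: centre of its underside. x runs along the two rows, away from the end (x = -94 mm) with the white spot and row plates. Flat white outlines (58 mm along x, 44 mm along y inside) mark two rows of three cells, the rows at y = +40 and -40 mm, cells 62 mm apart along x
- check_spot (a point): Centre of the flat round white spot (48 mm across) painted on the tray floor, at tray x = -94 mm, y = 0, between the row plates; at floor height
- cu_1 (a point): Centre, at the tray floor, of outlined cell number 1 of the copper row: the row with the flat copper plate (30 x 40 mm, 1 mm thick, fixed on the tray at tray x = -94 mm) at its head. Cell 1 lies 54 mm from the plate's centre along tray x. Which of the two rows is the copper row changes from start to start. Axes as the tray's
- cu_2 (a point): Centre, at the tray floor, of outlined cell number 2 of the copper row: the row with the flat copper plate (30 x 40 mm, 1 mm thick, fixed on the tray at tray x = -94 mm) at its head. Cell 2 lies 116 mm from the plate's centre along tray x. Which of the two rows is the copper row changes from start to start. Axes as the tray's
- cu_3 (a point): Centre, at the tray floor, of outlined cell number 3 of the copper row: the row with the flat copper plate (30 x 40 mm, 1 mm thick, fixed on the tray at tray x = -94 mm) at its head. Cell 3 lies 178 mm from the plate's centre along tray x. Which of the two rows is the copper row changes from start to start. Axes as the tray's
- st_1 (a point): Centre, at the tray floor, of outlined cell number 1 of the pale grey steel row: the row with the flat pale grey steel plate (30 x 40 mm, 1 mm thick, fixed on the tray at tray x = -94 mm) at its head. Cell 1 lies 54 mm from the plate's centre along tray x. Which of the two rows is the pale grey steel row changes from start to start. Axes as the tray's
- st_2 (a point): Centre, at the tray floor, of outlined cell number 2 of the pale grey steel row: the row with the flat pale grey steel plate (30 x 40 mm, 1 mm thick, fixed on the tray at tray x = -94 mm) at its head. Cell 2 lies 116 mm from the plate's centre along tray x. Which of the two rows is the pale grey steel row changes from start to start. Axes as the tray's
- st_3 (a point): Centre, at the tray floor, of outlined cell number 3 of the pale grey steel row: the row with the flat pale grey steel plate (30 x 40 mm, 1 mm thick, fixed on the tray at tray x = -94 mm) at its head. Cell 3 lies 178 mm from the plate's centre along tray x. Which of the two rows is the pale grey steel row changes from start to start. Axes as the tray's
- copper_1: Loose copper-coloured bracket (about 50 g; absent in some starts), a folded channel lying open side down: 44 mm along its x, 30 mm along its y, 18 mm high; flat top plate 3 mm with a dark dot, two legs 3 mm thick along the long sides (y = +-15 mm outside). Origin: centre of its underside; z up. Starts flat on the bench
- copper_2: Loose copper-coloured bracket (about 50 g; absent in some starts), a folded channel lying open side down: 44 mm along its x, 30 mm along its y, 18 mm high; flat top plate 3 mm with a dark dot, two legs 3 mm thick along the long sides (y = +-15 mm outside). Origin: centre of its underside; z up. Starts flat on the bench
- copper_3: Loose copper-coloured bracket (about 50 g; absent in some starts), a folded channel lying open side down: 44 mm along its x, 30 mm along its y, 18 mm high; flat top plate 3 mm with a dark dot, two legs 3 mm thick along the long sides (y = +-15 mm outside). Origin: centre of its underside; z up. Starts flat on the bench
- steel_1: Loose pale grey steel bracket (about 50 g; absent in some starts), a folded channel lying open side down: 44 mm along its x, 30 mm along its y, 18 mm high; flat top plate 3 mm with a dark dot, two legs 3 mm thick along the long sides (y = +-15 mm outside). Origin: centre of its underside; z up. Starts flat on the bench
- steel_2: Loose pale grey steel bracket (about 50 g; absent in some starts), a folded channel lying open side down: 44 mm along its x, 30 mm along its y, 18 mm high; flat top plate 3 mm with a dark dot, two legs 3 mm thick along the long sides (y = +-15 mm outside). Origin: centre of its underside; z up. Starts flat on the bench
- steel_3: Loose pale grey steel bracket (about 50 g; absent in some starts), a folded channel lying open side down: 44 mm along its x, 30 mm along its y, 18 mm high; flat top plate 3 mm with a dark dot, two legs 3 mm thick along the long sides (y = +-15 mm outside). Origin: centre of its underside; z up. Starts flat on the bench
- offcut: Loose rust-red offcut of square tube, 60 mm along its x, 24 x 24 mm section with 3 mm walls, about 100 g. Origin: centre of its underside. Starts lying on the tray floor across the cells
- bin: Fixed red open scrap bin, 150 x 150 mm outside, walls 4 mm, 60 mm high. Origin: centre of its underside
- check: Loose round brass check (a thick brass disc), 36 mm across and 12 mm thick, about 90 g. Origin: centre of its underside; z up. Starts flat on the bench
- squeeze (a point): Where to squeeze the blow gun: 85 mm above the bench, midway between the outer face of the fixed black grip (x = -21 mm in this point's frame) and that of the fully squeezed orange trigger (x = +21 mm; +33 mm at rest). Axes as the gun's: x along the nozzle, y from the grip end towards the barrel, z up. At least 55 mm of free space beneath
- gun: Air blow gun, fixed on its side in a bench stand, nozzle towards the tray. Origin: bench level under the barrel. x along the nozzle; all its axes lie 85 mm up. Barrel 32 mm across, along x from -40 to +55 mm at y = 0, nozzle on to x = 115 mm. Black grip 28 mm thick (x -34 to -6), 26 mm high, y -100 to -10 mm
- trigger_mid (a point): Middle of the orange trigger bar (8 mm thick along the gun's x, 62 mm long along y, 18 mm high), which stands 18 mm in front of the grip and 85 mm above the bench; moves with the trigger
- trigger (a joint): Angle of the orange trigger, hinged by the barrel 45 mm (along y) from the squeeze point: 0 = at rest, 0.27 rad = fully squeezed towards the grip (end stop). Its spring asks about 2 N at the squeeze point to start and 8 N when fully in, and brings it back to 0 when let go
- wrench: Bystander: loose steel wrench, 160 mm long, lying on the bench along its x. Origin: near the middle of its underside
- spraycan: Bystander: standing can, 60 mm across, 160 mm high. Origin: centre of its underside
- rivetjar: Bystander: standing yellow jar with a steel lid, 64 mm across, 75 mm high. Origin: centre of its underside

How it is judged:
By the outcome, as a careful person would: the job done as asked, in the order asked, and still so for the second after the job is handed in, with the robot touching nothing.
Of copper_1, copper_2, copper_3, steel_1, steel_2, steel_3 only 4 to 6 are there at a start; the rules pass over those that are not, and their reading is None.
At some moment in a run one of copper_1, copper_2, copper_3, steel_1, steel_2, steel_3 may be knocked a few centimetres aside while the robot is not near it.
It also fails if it takes over 210 s, if anything falls off the work surface, if the arm or the gripper's body presses on something with over 40 N, if the wrist force passes 120 N, or if a joint passes its speed limit or range.

## Working session

There is one attempt and no reset: what is moved stays moved. The work goes in short steps, each a Python script; the robot and the scene stay as the last script left them, time stands still between calls to the robot, and variables do not carry over. Pictures are saved under pics/ and viewed, at most 15 in all, crops included, and the job is handed in when it is done.

```bash
ls; mkdir -p pics; python3 - <<'E'
from station import r, vision, kin, claw
import cv2,numpy as np
for n in ("top","side","wrist"):
    d=vision.get_image(n); cv2.imwrite(f"pics/{n}0.png",d["pixels"][:,:,::-1])
    print(n,{k:(np.round(v,4).tolist() if k!="pixels" else 0) for k,v in d.items()})
o=r.observe(); print(o)
E
```

```text
pics
station.py
top {'pixels': 0, 'fx': 535.6948, 'fy': 535.6948, 'cx': 317.2991, 'cy': 237.1354, 'R': [[0.0273, -0.9993, 0.0241], [-0.9969, -0.029, -0.0731], [0.0737, -0.022, -0.997]], 't': [-0.0361, 0.5937, 1.0141]}
side {'pixels': 0, 'fx': 535.6122, 'fy': 535.6122, 'cx': 328.9241, 'cy': 229.4477, 'R': [[-0.9903, -0.1389, -0.0052], [-0.0968, 0.7156, -0.6918], [0.0998, -0.6846, -0.7221]], 't': [0.5629, 0.1158, 0.9854]}
wrist {'pixels': 0, 'fx': 371.6483, 'fy': 371.6483, 'cx': 326.0739, 'cy': 237.114, 'T_tool_cam': [[-0.0014, -0.9617, -0.2742, 0.0688], [1.0, -0.0014, -0.0003, 0.0008], [-0.0001, -0.2742, 0.9617, -0.1414], [0.0, 0.0, 0.0, 1.0]]}
{'time': 0.15, 'joint_positions': array([-1.23441157e+00,  2.76995997e-01, -2.75180604e-02,  1.26797094e+00,
       -1.05614415e-05,  1.46737921e+00]), 'dq': array([-8.41140327e-04, -2.84869834e-03,  4.79440317e-03, -5.43130706e-04,
       -4.01000921e-04, -7.44848745e-05]), 'joint_efforts': array([ 2.52974460e-04, -4.46059120e+01,  2.95638049e+01,  1.05269326e-02,
        9.20462043e-06, -2.54016925e-05]), 'tool_pos': array([ 0.26588761, -0.56498633,  0.23041565]), 'tool_rot': array([ 9.75918714e-01,  2.18132874e-01, -1.03374242e-04, -8.38001321e-04]), 'contact_force': array([-0.86621413, -0.69242592, -0.1256478 ]), 'wrist_torque': array([0.02491741, 0.01047736, 0.0116287 ]), 'grip_force': 0.0, 'finger_gap': 0.08535526526121429}
```

View pics/top0.png

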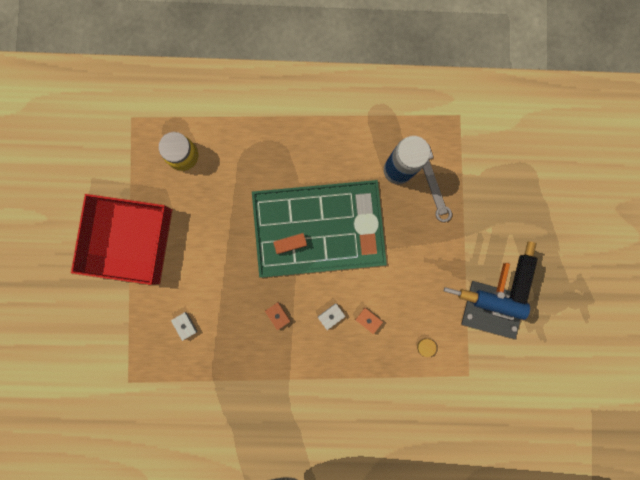

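View pics/side0.png

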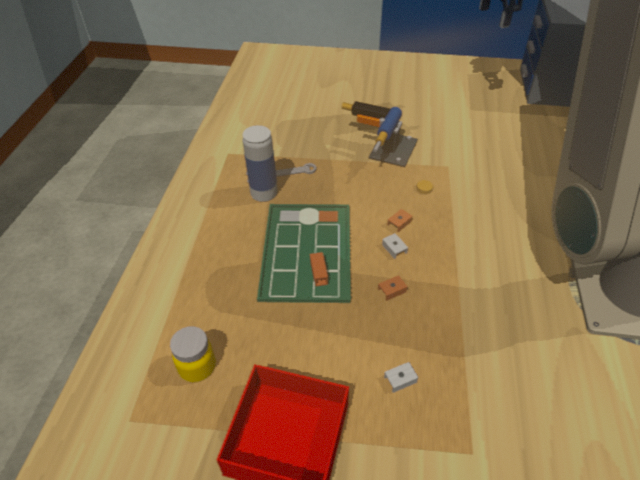

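Top view: tray corners about (253,192), (379,181), (386,266), (261,276). Copper plate (369,245) is in the near row, the steel plate (363,204) in the far row. The offcut is at (291,243). Copper brackets are at (278,316) and (369,320), steel at (331,317) and (184,326), the check at (427,348) and the bin around (122,240). The side view agrees: 2 copper and 2 steel. I'll enlarge next.

```bash
python3 - <<'E'
import cv2
t=cv2.imread("pics/top0.png");s=cv2.imread("pics/side0.png")
cv2.imwrite("pics/top_a.png",cv2.resize(t[175:355,240:440],None,fx=3.3,fy=3.3,interpolation=cv2.INTER_CUBIC))
a=cv2.resize(t[230:350,435:555],None,fx=3.3,fy=3.3,interpolation=cv2.INTER_CUBIC)
b=cv2.resize(s[80:200,330:450],None,fx=3.3,fy=3.3,interpolation=cv2.INTER_CUBIC)
cv2.imwrite("pics/gun_a.png",cv2.hconcat([a,b]))
E
```

```text
(no output)
```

View pics/top_a.png

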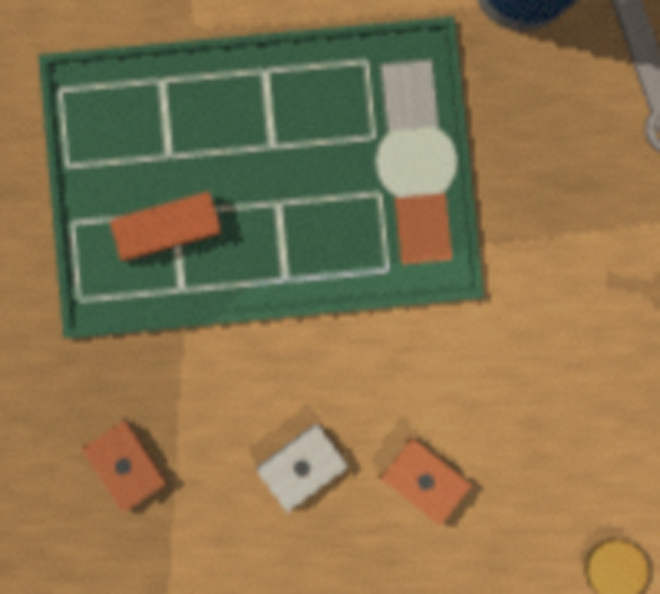

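View pics/gun_a.png

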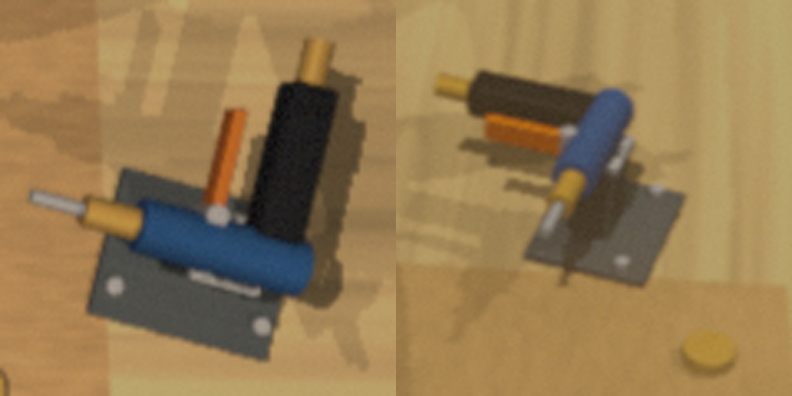

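Crop readings:
- Tray rim corners: (40,55), (455,17), (487,298), (67,338).
- Bracket dots: (123,467), (301,468), (426,482).
- Check centre: (618,567).
- Orange trigger bar in the left gun view: (236,110) to (213,205), with the black grip to its right.

```bash
cat > h.py <<'E'
import numpy as np, cv2
from scipy.spatial.transform import Rotation as Ro
from station import r, vision, kin, claw
def ray(d,px,T=None):
    """camera centre and unit rays (world) of pixels; T = world<-tool for the wrist camera"""
    p=np.atleast_2d(np.array(px,float)); u=(p-[d["cx"],d["cy"]])/[d["fx"],d["fy"]]
    if T is None:
        v=np.c_[u,np.ones(len(u))]@d["R"]; c=-d["R"].T@d["t"]
    else:
        th=np.linalg.norm(u,axis=1,keepdims=True)+1e-12; M=T@d["T_tool_cam"]
        v=np.c_[u/th*np.sin(th),np.cos(th)]@M[:3,:3].T; c=M[:3,3]
    return c,v/np.linalg.norm(v,axis=1,keepdims=True)
def atz(cv,z): c,v=cv; return c+v*((z-c[2])/v[:,2])[:,None]
def tri(a,b):
    out=[]
    for va,vb in zip(a[1],b[1]):
        A=np.c_[va,-vb]; s=np.linalg.lstsq(A,b[0]-a[0],rcond=None)[0]
        pa,pb=a[0]+va*s[0],b[0]+vb*s[1]; out.append(np.r_[(pa+pb)/2,np.linalg.norm(pa-pb)])
    return np.array(out)
def tool():
    o=r.observe(); T=np.eye(4); T[:3,:3]=Ro.from_quat(o["tool_rot"]).as_matrix(); T[:3,3]=o["tool_pos"]; return T
def wrist(name=None):
    T=tool(); d=vision.get_image("wrist")
    if name: cv2.imwrite(f"pics/{name}.png",d["pixels"][:,:,::-1])
    return d,T
def quat(yaw,pos=None):
    """tool down, fingers closing along world direction yaw; the half turn with the least joint-6 angle"""
    q=[]
    for k in (0,np.pi):
        a=yaw+np.pi/2+k
        Q=(Ro.from_euler("z",a)*Ro.from_euler("x",np.pi)).as_quat()
        if pos is None: return Q
        j=kin.inverse_kinematics(pos,Q)
        if j is not None: q.append((abs(j[5]),k,Q))
    return min(q)[2]
E
python3 - <<'E'
from h import *
np.set_printoptions(precision=4,suppress=True)
t=vision.get_image("top");s=vision.get_image("side")
C=lambda p:np.array(p)/3.3+[240,175]
print("tray corners",atz(ray(t,C([(40,55),(455,17),(487,298),(67,338)])),.01))
print("offcut",atz(ray(t,C([(111,215),(212,190),(221,225),(127,258)])),.028))
print("dots/check",tri(ray(t,np.vstack([C([(123,467),(301,468),(426,482),(618,567)]),[(183,326)]])),ray(s,[(391.5,287),(395.5,244),(400,219.5),(425,186),(401.5,375)])))
print("bin",atz(ray(t,[(86,196),(170,208),(154,283),(73,274)]),.06))
G=lambda p:np.array(p)/3.3+[435,230]
print("gun tip,barrel end,grip far, grip near",atz(ray(t,G([(30,195),(305,265),(308,85),(236,110),(213,205)])),.09))
E
```

```text
tray corners [[ 0.6811  0.1108  0.01  ]
 [ 0.7118 -0.1364  0.01  ]
 [ 0.5441 -0.1586  0.01  ]
 [ 0.5137  0.0888  0.01  ]]
offcut [[0.5858 0.0644 0.028 ]
 [0.6021 0.0061 0.028 ]
 [0.5818 0.0003 0.028 ]
 [0.5611 0.0543 0.028 ]]
dots/check [[ 0.4418  0.0537  0.0078  0.0052]
 [ 0.4422 -0.0507  0.0116  0.0014]
 [ 0.4361 -0.1248  0.0071  0.0023]
 [ 0.3876 -0.2399  0.004   0.0005]
 [ 0.4176  0.2331  0.0131  0.0013]]
bin [[0.6556 0.4124 0.06  ]
 [0.638  0.2567 0.06  ]
 [0.4984 0.2793 0.06  ]
 [0.5109 0.4276 0.06  ]]
gun tip,barrel end,grip far, grip near [[ 0.5021 -0.2493  0.09  ]
 [ 0.468  -0.401   0.09  ]
 [ 0.5666 -0.4029  0.09  ]
 [ 0.5518 -0.3628  0.09  ]
 [ 0.4994 -0.3502  0.09  ]]
```

Tray size measures 249 x 169 mm, which fits. Next is wrist views over the tray from two places.

```bash
python3 - <<'E'
from h import *
for i,p in enumerate([(.56,.03,.26),(.50,-.05,.26)]):
    Q=quat(.3,p); r.move_ptp(p,Q); r.hold(.2); d,T=wrist(f"w{i}"); np.save(f"w{i}.npy",T); print(r.observe()["time"],r.observe()["joint_positions"].round(2))
a,b=cv2.imread("pics/w0.png"),cv2.imread("pics/w1.png")
E
```

```text
2.8667 [-0.06  0.15 -0.12  1.3  -0.    1.21]
3.6 [-0.23  0.04 -0.24  1.29  0.    1.04]
```

View pics/w0.png

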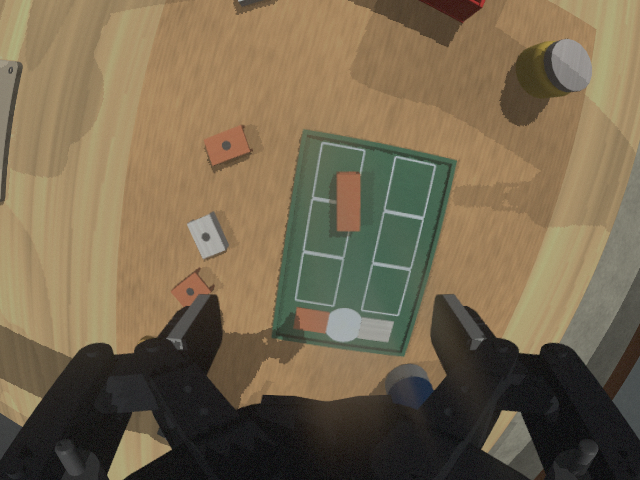

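View pics/w1.png

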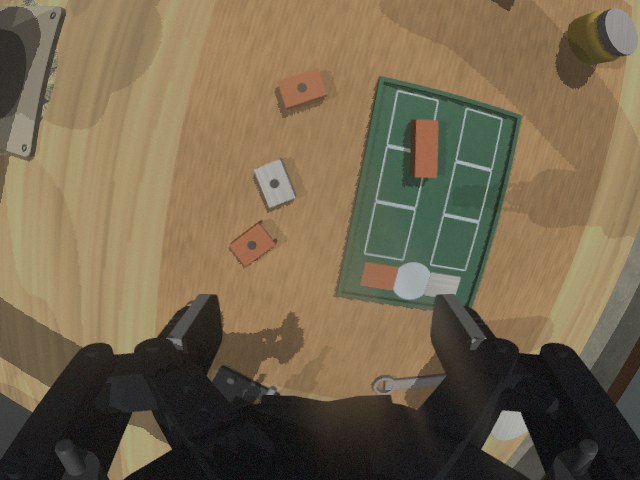

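w0 and w1 show the tray, the offcut (w0 (348,202), w1 (426,149)), three bracket dots (w0 (226,145), (206,237), (190,291); w1 (302,87), (275,184), (252,245)) and the white spot (w0 (344,325), w1 (411,281)).

```bash
python3 - <<'E'
from h import *
np.set_printoptions(precision=4,suppress=True)
d=vision.get_image("wrist"); T0,T1=np.load("w0.npy"),np.load("w1.npy")
A=[(305,131),(455,161),(404,354),(274,338),(226,145),(206,237),(190,291),(337,173),(360,173),(359,231),(337,231),(344,325)]
B=[(380,78),(521,116),(469,309),(336,294),(302,87),(275,184),(252,245),(415,120),(438,121),(437,177),(414,178),(411,281)]
a,b=ray(d,A,T0),ray(d,B,T1)
print(tri(a,b))
z=np.array([.01]*4+[.018]*3+[.028]*4+[.004])
print(np.c_[atz(a,z),atz(b,z)])
for nm in("w0","w1"):   # bracket rectangles
    im=cv2.imread(f"pics/{nm}.png"); hsv=cv2.cvtColor(im,cv2.COLOR_BGR2HSV); T=np.load(nm+".npy")
    for c,m in(("cu",cv2.inRange(hsv,(4,125,120),(11,255,255))),("st",cv2.inRange(hsv,(0,0,140),(180,45,255)))):
        for k in cv2.findContours(m,cv2.RETR_EXTERNAL,cv2.CHAIN_APPROX_NONE)[0]:
            if cv2.contourArea(k)<400 or k[:,0,1].max()>300:continue
            w=atz(ray(d,k[:,0],T),.018)[:,:2]; R=cv2.minAreaRect((w*1000).astype(np.float32)); print(nm,c,np.round(R[0],1),np.round(R[1],1),round(R[2],1), k[:,0].mean(0).round())
E
```

```text
[[ 0.5165  0.0915  0.0017  0.0008]
 [ 0.6808  0.1115  0.0118  0.0011]
 [ 0.708  -0.1262  0.0152  0.0031]
 [ 0.5471 -0.1581  0.0008  0.0043]
 [ 0.442   0.0554  0.0183  0.0001]
 [ 0.4437 -0.0491  0.0174  0.0006]
 [ 0.4368 -0.1212  0.017   0.0008]
 [ 0.5622  0.0591  0.0185  0.0009]
 [ 0.5846  0.0664  0.0229  0.0015]
 [ 0.6008  0.0101  0.0313  0.0001]
 [ 0.5802  0.0009  0.0216  0.0005]
 [ 0.6269 -0.1163 -0.0018  0.0006]]
[[ 0.5173  0.0914  0.01    0.5155  0.0902  0.01  ]
 [ 0.681   0.1119  0.01    0.6823  0.1116  0.01  ]
 [ 0.7117 -0.1304  0.01    0.7095 -0.127   0.01  ]
 [ 0.5485 -0.1538  0.01    0.5438 -0.1526  0.01  ]
 [ 0.4418  0.0554  0.018   0.442   0.0553  0.018 ]
 [ 0.4436 -0.0487  0.018   0.444  -0.0492  0.018 ]
 [ 0.4367 -0.1203  0.018   0.4372 -0.1211  0.018 ]
 [ 0.5613  0.0603  0.028   0.5605  0.0578  0.028 ]
 [ 0.5834  0.0673  0.028   0.5838  0.0653  0.028 ]
 [ 0.6013  0.0094  0.028   0.6019  0.01    0.028 ]
 [ 0.5794  0.0027  0.028   0.5787  0.001   0.028 ]
 [ 0.6259 -0.1135  0.004   0.6245 -0.1142  0.004 ]]
w0 cu [581.3  38. ] [21.9 54.4] 18.0 [350. 197.]
w0 cu [441.9  55.2] [44.3 29.7] 34.8 [227. 145.]
w0 st [442.9 -48.3] [30.2 44.3] 37.8 [206. 236.]
w0 st [789.6 292.1] [37.6 63.9] 82.0 [575.  59.]
w1 cu [ 436.5 -120.8] [44.1 29.9] 53.6 [252. 244.]
w1 cu [583.4  35. ] [24.2 59.4] 18.9 [426. 148.]
w1 cu [441.7  54.8] [42.7 29.4] 34.8 [302.  87.]
w1 st [ 639.1 -107.4] [77.  46.2] 5.9 [425. 282.]
w1 st [442.8 -48.8] [29.9 43.8] 37.9 [274. 183.]
w1 st [ 83.7 -71.9] [55.6 50.9] 89.5 [ 21. 135.]
w1 st [644.6   6.4] [ 46.8 179.2] 7.1 [466. 190.]
w1 st [568.1  -3.1] [ 46.5 179.5] 7.0 [397. 166.]
w1 st [798.3 293.2] [61.8 62.8] 10.5 [622.  31.]
```

Dot heights come out at 17–18 mm, as expected. Tray yaw is about 97°, with the copper row nearest the robot. I'll move the offcut now, then re-measure the tray and view the fourth bracket.

```bash
cat >> h.py <<'E'
def pick(xy,yawdeg,z,N=40,up=.12):
    p=np.r_[xy,up]; Q=quat(np.radians(yawdeg),p); r.move_ptp(p,Q)
    if r.line_to(np.r_[xy,z],rate=.15,threshold=12): print("CONTACT on descent",r.observe()["tool_pos"])
    claw.close(N); o=r.observe(); print("gap",round(o["finger_gap"]*1e3,1),"grip",round(o["grip_force"],1))
    r.line_to(np.r_[xy,up],rate=.25); print("lifted gap",round(r.observe()["finger_gap"]*1e3,1),"t",r.observe()["time"])
def place(xy,yawdeg,z,up=.12,thr=6):
    p=np.r_[xy,up]; Q=quat(np.radians(yawdeg),p); r.move_ptp(p,Q)
    r.line_to(np.r_[xy,z+.02],rate=.2); c=r.line_to(np.r_[xy,z],rate=.05,threshold=thr)
    print("place contact",c,r.observe()["tool_pos"].round(4)); claw.release(); r.line_to(np.r_[xy,up],rate=.25)
def rects(d,T,z,hue,amin=300):
    lo,hi={"cu":((4,125,120),(11,255,255)),"st":((0,0,140),(180,45,255)),"brass":((16,110,110),(28,255,255))}[hue]
    m=cv2.inRange(cv2.cvtColor(d["pixels"],cv2.COLOR_RGB2HSV),lo,hi)
    for k in cv2.findContours(m,cv2.RETR_EXTERNAL,cv2.CHAIN_APPROX_NONE)[0]:
        if cv2.contourArea(k)<amin: continue
        w=atz(ray(d,k[:,0],T),z)[:,:2]; R=cv2.minAreaRect((w*1000).astype(np.float32))
        ang=R[2] if R[1][0]<R[1][1] else R[2]+90   # direction of the SHORT side
        print(hue,np.round(R[0],1),np.round(sorted(R[1]),1),"close dir",round(ang,1),"px",k[:,0].mean(0).round())
E
python3 - <<'E'
from h import *
pick((.583,.036),18.5,.012)
p=(.576,.344,.15);Q=quat(np.radians(83),p); r.move_ptp(p,Q); r.line_to((.576,.344,.075),rate=.2); print(r.observe()["finger_gap"]); claw.release(); r.hold(.3);r.line_to(p,rate=.3)
for i,p in enumerate([(.44,.22,.2),(.50,.0,.27)]):
    r.move_ptp(p,quat(.2 if i else .3,p)); r.hold(.2); d,T=wrist(f"v{i}")
    if i==0: rects(d,T,.018,"st")
    else:
        rects(d,T,.004,"st"); rects(d,T,.018,"cu")
    print(r.observe()["time"])
E
```

```text
gap 22.7 grip 40.1
lifted gap 23.0 t 6.4583
0.02291726285034128
st [418.  233.1] [29.9 43.7] close dir 121.3 px [345. 234.]
st [802.5 270.9] [45.1 63. ] close dir 7.5 px [  9. 169.]
11.575
st [ 881.5 -330.6] [70.6 87.1] close dir 44.1 px [509. 434.]
st [ 631.2 -112.3] [46. 53.] close dir 100.1 px [412. 306.]
st [441.1 -52.6] [31.  45.3] close dir 38.1 px [267. 230.]
st [ 66.7 -75.7] [56.3 57.9] close dir 179.5 px [ 23. 199.]
st [650.5   6. ] [ 48.4 185.8] close dir 7.1 px [453. 214.]
st [571.2  -3.6] [ 48.2 185.7] close dir 6.9 px [388. 208.]
st [806.8 291.6] [63.4 65.5] close dir 72.8 px [598.  41.]
cu [ 436.6 -120.6] [30.  43.9] close dir 143.9 px [253. 288.]
cu [441.7  54.9] [29.6 43.5] close dir 125.1 px [283. 137.]
14.1833
```

```bash
python3 -c "
import cv2
cv2.imwrite('pics/vv.png',cv2.hconcat([cv2.resize(cv2.imread(f'pics/v{i}.png'),(400,300)) for i in(0,1)]))"
```

```text
(no output)
```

View pics/vv.png

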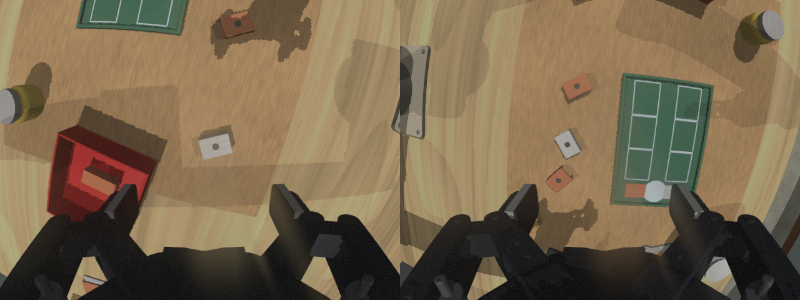

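The offcut is in the bin, and the tray shows two clean rows of outlines (183.7–186 mm long, 80 mm apart, yaw about 97°). Cells: cu_1 (.579,-.065), cu_2 (.571,-.004), st_1 (.658,-.056), st_2 (.6505,.006). Now for the brackets, each re-measured just before it's picked.

```bash
cat >> h.py <<'E'
import io,contextlib
def find(guess,hue,z=.018,size=(30,44),look=.2):
    p=np.r_[guess,look]; r.move_ptp(p,quat(.2,p)); r.hold(.15); d,T=wrist("last")
    lo,hi={"cu":((4,125,120),(11,255,255)),"st":((0,0,140),(180,45,255)),"brass":((16,110,110),(28,255,255))}[hue]
    m=cv2.inRange(cv2.cvtColor(d["pixels"],cv2.COLOR_RGB2HSV),lo,hi); best=None
    for k in cv2.findContours(m,cv2.RETR_EXTERNAL,cv2.CHAIN_APPROX_NONE)[0]:
        if cv2.contourArea(k)<300: continue
        R=cv2.minAreaRect((atz(ray(d,k[:,0],T),z)[:,:2]*1000).astype(np.float32))
        if np.abs(np.sort(R[1])-size).max()>4: continue
        e=np.linalg.norm(np.array(R[0])/1e3-guess)
        if best is None or e<best[0]: best=(e,np.array(R[0])/1e3,R[2] if R[1][0]<R[1][1] else R[2]+90,np.sort(R[1]))
    print("found",hue,best); assert best and best[0]<.06
    return best[1],best[2]
E
cat > b.py <<'E'
from h import *
import sys
X=np.array([-.122,.9925]);Y=np.array([-.9925,-.122]);C=np.array([.6109,.0012])-.022*X*0
cell=lambda row,n:C+(n-2)*.062*X+row*.040*Y   # C = middle of cells 2
for hue,g,row,n in [("cu",(.4366,-.1206),1,1),("cu",(.4417,.0549),1,2),("st",(.4425,-.0485),-1,1),("st",(.418,.2331),-1,2)][int(sys.argv[1]):int(sys.argv[2])]:
    xy,a=find(np.array(g),hue); pick(xy,a,.008); print(cell(row,n)); place(cell(row,n),7,.0115)
    print(r.observe()["time"])
E
python3 b.py 0 1; python3 -c "
from h import *
p=(.56,-.06,.2); r.move_ptp(p,quat(.12,p)); r.hold(.15); d,T=wrist('c0'); rects(d,T,.022,'cu')"
```

```text
found cu (np.float64(0.0008594213643043189), array([ 0.43617639, -0.12134777]), 142.48589706420898, array([28.96315575, 42.74221039]))
gap 28.7 grip 39.7
lifted gap 28.9 t 19.0667
[ 0.578764 -0.065215]
place contact True [ 0.5795 -0.0654  0.0127]
23.4417
cu [443.5  54.4] [29.3 43.4] close dir 124.9 px [212.  72.]
```

View pics/c0.png

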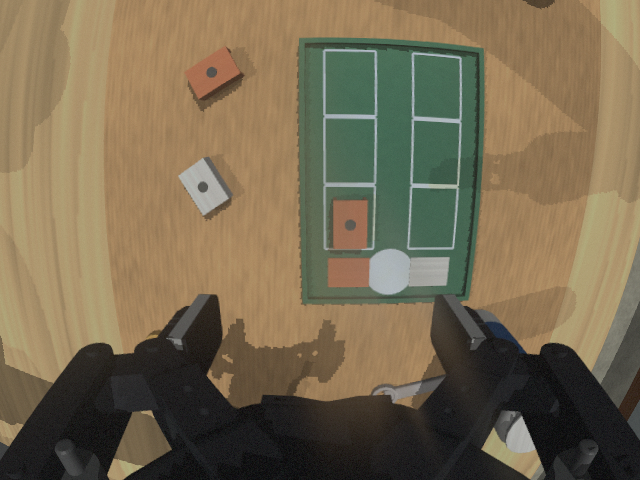

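One copper bracket lies squared up in cell cu_1 (dot at (350,225), cell outline (324–375, 185–250)). I'll compute its offset, since the height shifts it in the picture.

```bash
python3 -c "
from h import *
d=vision.get_image('wrist');T=tool()
a=atz(ray(d,[(350,225),(333,200),(367,200),(333,249),(367,249)],T),.022)[:,:2]; b=atz(ray(d,[(324,185),(376,185),(324,249),(374,249)],T),.004)[:,:2]
print(a.round(4).tolist(),b.mean(0).round(4),b.round(4).tolist())"
```

```text
[[0.5796, -0.0679], [0.562, -0.0475], [0.5913, -0.0439], [0.5675, -0.0916], [0.5978, -0.088]] [ 0.58   -0.0652] [[0.5528, -0.0379], [0.5999, -0.032], [0.56, -0.0983], [0.6072, -0.0927]]
```

It's within 3 mm of centre (7 mm allowed), so I'll continue.

```bash
python3 b.py 1 4; python3 -c "
from h import *
p=(.56,-.03,.22); r.move_ptp(p,quat(.12,p)); r.hold(.15); d,T=wrist('c1'); rects(d,T,.022,'cu');rects(d,T,.022,'st'); print(r.observe()['time'])
p=(.40,-.235,.2); r.move_ptp(p,quat(.2,p)); r.hold(.15); d,T=wrist('c2'); rects(d,T,.012,'brass')"
```

```text
found cu (np.float64(0.0008953764783621083), array([0.44106021, 0.05552639]), 125.05976867675781, array([29.49385834, 42.90402985]))
gap 29.1 grip 39.7
lifted gap 29.0 t 28.7917
[ 0.5712  -0.00368]
place contact True [ 0.5719 -0.0037  0.0127]
32.6917
found st (np.float64(0.0003510683414673063), array([ 0.4428197 , -0.04864505]), 37.95200729370117, array([30.13781929, 43.67778778]))
gap 29.0 grip 39.7
lifted gap 28.9 t 36.1333
[ 0.658164 -0.055455]
place contact True [ 0.6588 -0.0556  0.0126]
39.1917
found st (np.float64(4.9478053417130734e-05), array([0.41797482, 0.23314259]), 121.69170951843262, array([29.872715  , 43.95012283]))
gap 28.9 grip 39.8
lifted gap 28.6 t 44.825
[0.6506  0.00608]
place contact True [0.6513 0.006  0.0127]
48.3917
st [ 853.6 -327.4] [68.7 90.8] close dir 39.2 px [508. 439.]
st [ 640.1 -103.7] [45. 76.] close dir 96.1 px [398. 290.]
st [650.5   4.4] [29.4 42.9] close dir 7.8 px [428. 186.]
st [645.7   7.8] [ 45.8 176.2] close dir 6.9 px [423. 194.]
st [570.4  -1.4] [ 45.4 176.3] close dir 6.8 px [343. 183.]
49.2083
brass [ 522.6 -332. ] [19.9 40.9] close dir 168.2 px [422. 324.]
brass [ 775.4 -255.1] [ 84.7 112.1] close dir 92.9 px [617. 296.]
brass [ 516.2 -155.4] [304.5 351.3] close dir 92.2 px [413. 171.]
```

View pics/c1.png

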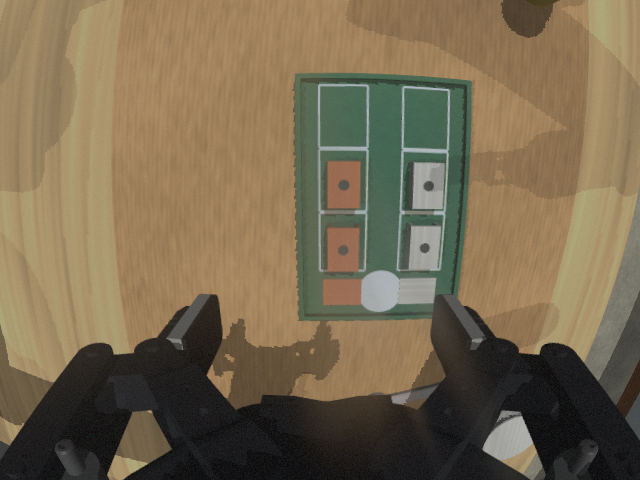

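All four brackets are squared up inside cells 1 and 2 of their own rows (dots at (344,185), (343,250), (428,186), (424,248)). Next, the gun from two wrist positions.

```bash
python3 - <<'E'
from h import *
ims=[]
for i,p in enumerate([(.50,-.36,.27),(.45,-.32,.27)]):
    r.move_ptp(p,quat(np.radians(77),p)); r.hold(.2); d,T=wrist(f"g{i}"); np.save(f"g{i}.npy",T); ims.append(d["pixels"][:,:,::-1])
    print(r.observe()["time"],r.observe()["joint_positions"].round(2))
E
```

```text
51.7833 [-0.73  0.24  0.01  1.34  0.   -0.5 ]
52.4 [-0.74  0.13 -0.12  1.31 -0.   -0.51]
```

View pics/g0.png

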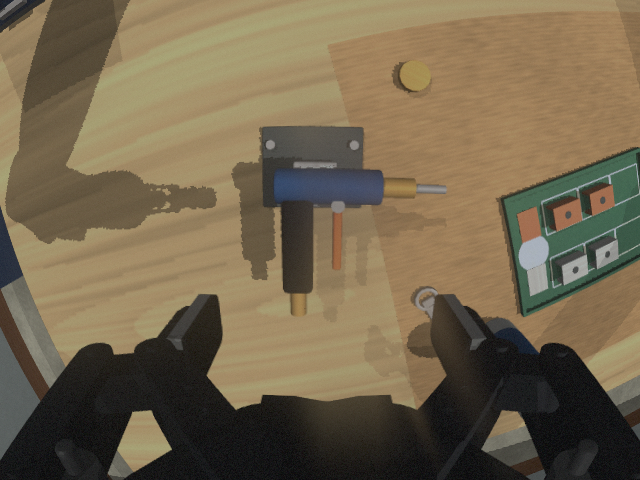

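View pics/g1.png

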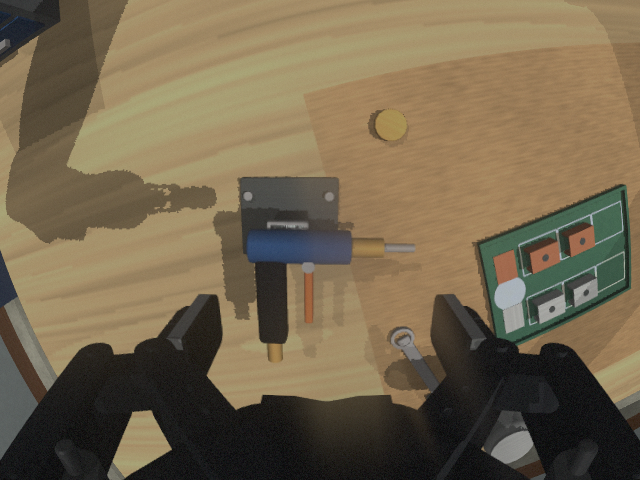

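g0/g1 show the gun square in view:
- Trigger bar tip: (337,270) / (309,322).
- Grip end: (297,292) / (273,343).
- Nozzle tip: (446,189) / (415,248).
- Check: (415,75) / (391,125).

```bash
python3 - <<'E'
from h import *
np.set_printoptions(precision=4,suppress=True)
d=vision.get_image("wrist"); T0,T1=np.load("g0.npy"),np.load("g1.npy")
N=["trig end","trig hinge ball","grip end","tip","barrel L","barrel R","check","spot"]
A=[(337,270),(338,207),(297,292),(446,189),(275,186),(383,187),(415,75),(534,252)]
B=[(309,322),(308,267),(273,343),(415,248),(247,246),(351,247),(391,125),(510,292)]
a,b=ray(d,A,T0),ray(d,B,T1); t=tri(a,b)
for n,x in zip(N,t):print(n,x)
tip=atz(a,.085)[3];tb=atz(b,.085)[3]; L=atz(a,.095)[4]; 
for nm,c in(("g0",a),("g1",b)):
    w=atz(c,.085)[:,:2]; ax=w[5]-w[4]; print("axis deg",np.degrees(np.arctan2(*(w[3]-w[4])[::-1])))
    tw=atz(c,.094)[:,:2]; gw=atz(c,.098)[:,:2]
    u=np.array([np.cos(np.radians(77)),np.sin(np.radians(77))]); v=np.array([-u[1],u[0]])
    O=w[3]-.115*u; f=lambda p:((p-O)@u,(p-O)@v)
    print("origin",O,"trig end xy",f(tw[0]),"ball",f(tw[1]),"grip end",f(gw[2]),"barrelL",f(w[4]))
E
```

```text
trig end [ 0.5551 -0.3633  0.0856  0.0008]
trig hinge ball [ 0.4956 -0.3492  0.0919  0.0006]
grip end [ 0.5642 -0.4028  0.0975  0.0008]
tip [ 0.5022 -0.2486  0.0858  0.0003]
barrel L [ 0.4649 -0.3996  0.088   0.0019]
barrel R [ 0.4876 -0.3066  0.0866  0.0012]
check [ 0.3877 -0.2364  0.0124  0.0004]
spot [ 0.6265 -0.1117 -0.0006  0.0008]
axis deg 76.39827222500185
origin [ 0.4764 -0.3605] trig end xy (np.float64(0.015017120595189865), np.float64(-0.07432816117012717)) ball (np.float64(0.01549419110108519), np.float64(-0.015910581807105313)) grip end (np.float64(-0.021830632135876334), np.float64(-0.09462115805399525)) barrelL (np.float64(-0.04026273453754847), np.float64(0.0016306495091689987))
axis deg 76.20101282635328
origin [ 0.4767 -0.3604] trig end xy (np.float64(0.014837808228723518), np.float64(-0.07218659064051515)) ball (np.float64(0.01498487006712117), np.float64(-0.015014335445889097)) grip end (np.float64(-0.021262769232258016), np.float64(-0.09463358776660391)) barrelL (np.float64(-0.04238845520244096), np.float64(0.002194917496000394))
```

Heights are right (nozzle axis at 86 mm, trigger x 15 mm against 16 expected, check top at 12.4 mm). The squeeze point is (0.531,-0.387) with yaw 76.5°.

```bash
python3 - <<'E'
from h import *
xy=(.5312,-.3871); p=np.r_[xy,.17]; r.move_ptp(p,quat(np.radians(76.5),p))
print("contact",r.line_to(np.r_[xy,.066],rate=.08,threshold=8))
claw.close(40)
for i in range(3):
    r.hold(.5); o=r.observe(); print(o["time"],o["finger_gap"],o["grip_force"],o["contact_force"].round(1),o["tool_pos"].round(4))
    if i==1:
        for n in("side","top"): cv2.imwrite(f"pics/sq_{n}.png",vision.get_image(n)["pixels"][:,:,::-1])
        T=wrist("sq_w")
a=cv2.imread("pics/sq_side.png")[70:190,330:450];b=cv2.imread("pics/sq_w.png")[120:360,200:440]
cv2.imwrite("pics/sq.png",cv2.hconcat([cv2.resize(a,(390,390)),cv2.resize(b,(390,390))]))
E
```

```text
contact False
55.5 0.04241682522185025 40.3492172062397 [0.3 3.6 5.3] [ 0.5321 -0.3864  0.0674]
56.0 0.04265454013743739 40.34850887954235 [1.  2.5 4.8] [ 0.5321 -0.3864  0.0674]
56.65 0.04269917885410997 40.34913517534733 [0.7 2.5 6.2] [ 0.5321 -0.3864  0.0674]
```

View pics/sq.png

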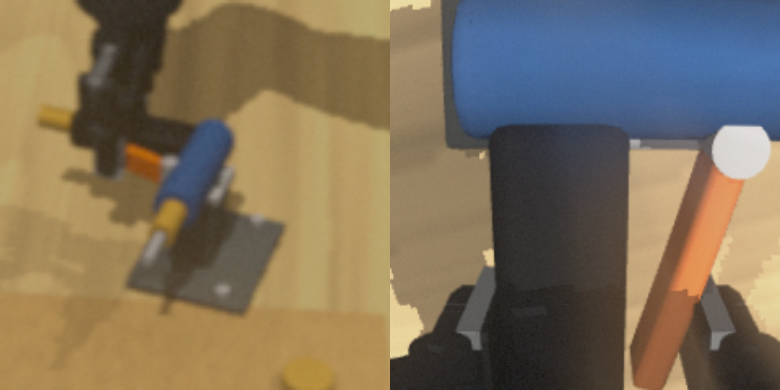

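The trigger is swung in against its stop: a steady 42.6 mm gap at 40 N, against an 8 N spring, held for over 1.5 s. I'll let go and confirm it springs back, then look closely at the check.

```bash
python3 - <<'E'
from h import *
r.hold(.3); claw.release(); r.hold(.5); r.line_to((.5312,-.3871,.17),rate=.15)
p=(.50,-.36,.27); r.move_ptp(p,quat(np.radians(77),p)); r.hold(.3); d,T=wrist("g2"); g=d["pixels"][120:320,230:430,::-1]
p=(.40,-.24,.16); r.move_ptp(p,quat(np.radians(7),p)); r.hold(.2); d,T=wrist("k"); print(r.observe()["time"])
for c in (cv2.HoughCircles(cv2.medianBlur(d["pixels"][:,:,2],3),cv2.HOUGH_GRADIENT,1,40,param1=100,param2=18,minRadius=18,maxRadius=45)[0][:4]):
    print(c,atz(ray(d,c[:2],T),.012))
cv2.imwrite("pics/gk.png",cv2.hconcat([cv2.resize(g,(350,350)),cv2.resize(d["pixels"][90:370,180:460,::-1],(350,350))]))
E
```

```text
61.0583
[552.5  45.5  44.4] [[ 0.57812373 -0.05759223  0.012     ]]
[607.5 119.5  42.2] [[ 0.65321045 -0.10757004  0.012     ]]
[575.5 279.5  18.8] [[ 0.65610657 -0.2687311   0.012     ]]
```

View pics/gk.png

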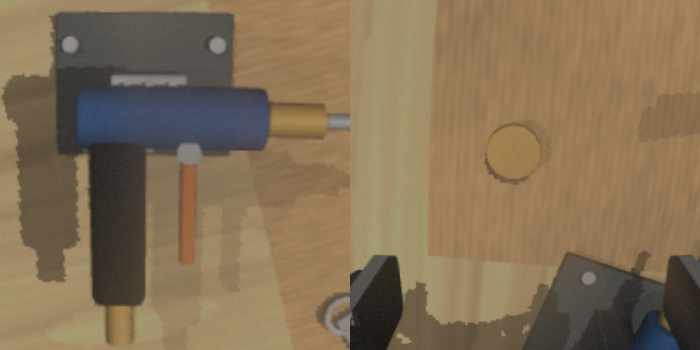

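The trigger is back at rest. The check is at crop (164,152), i.e. pixel (311,211.6). Pick and place it.

```bash
python3 - <<'E'
from h import *
d,T=wrist(); c=atz(ray(d,(311.2,211.6),T),.012)[0]; print(c)
assert np.linalg.norm(c[:2]-(.3877,-.2375))<.006
pick(c[:2],7,.003,N=40)
place(np.array([.6251,-.1139]),7,.0065)
p=(.56,-.08,.2); r.move_ptp(p,quat(.12,p)); r.hold(.2); wrist("f0")
print(r.observe()["time"])
E
```

```text
[ 0.38757982 -0.23524553  0.012     ]
gap 33.1 grip 39.1
lifted gap 33.4 t 63.4917
place contact True [ 0.6259 -0.1141  0.0078]
67.4917
```

View pics/f0.png

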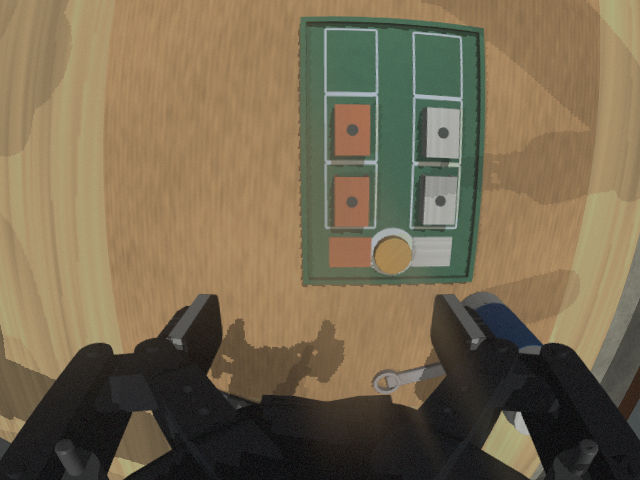

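The brackets are all in place, but the check (393,256) looks low on the spot, so I'll quantify that.

```bash
python3 - <<'E'
from h import *
d,T=wrist()
print("check",atz(ray(d,(393,256),T),.016)[0]); e=atz(ray(d,[(373,250),(391,228),(411,245)],T),.004)[:,:2]
print("spot edge dist from nominal",np.linalg.norm(e-(.6251,-.1139),axis=1))
print("brackets",atz(ray(d,[(352,202),(352,130),(440,201),(443,132)],T),.022).round(4).tolist())
cv2.imwrite("pics/f1.png",cv2.resize(d["pixels"][215:295,345:445,::-1],None,fx=6,fy=6,interpolation=cv2.INTER_CUBIC))
E
```

```text
check [ 0.62511401 -0.11431223  0.016     ]
spot edge dist from nominal [0.01757764 0.02334725 0.02041596]
brackets [[0.5797, -0.0678, 0.022], [0.5718, -0.006, 0.022], [0.6582, -0.0565, 0.022], [0.6509, 0.0045, 0.022]]
```

View pics/f1.png

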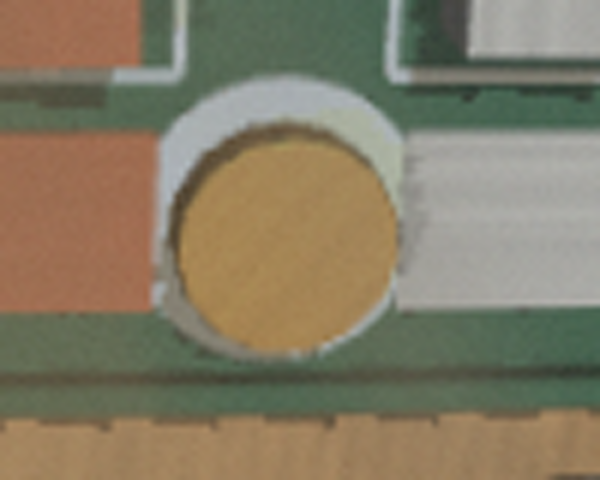

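Once the disc's height is corrected for, the check sits within 1 mm of the spot centre, and all brackets are within 3 mm of their cell centres. The arm is clear, so I'm handing in.

```bash
python3 -c "
from h import *
for n in ('top',): cv2.imwrite('pics/end.png',vision.get_image(n)['pixels'][:,:,::-1])
print(r.sign_off(), r.observe()['time'])"
```

```text
the job is handed in; nothing more can be done
the job is handed in; nothing more can be done
```

The job is handed in: the offcut is in the bin, two copper and two steel brackets are in cells 1 and 2 of their rows, the trigger was fully squeezed, held and sprang back, and then the check was laid on the white spot (about 68 s on the clock; no verdict was shown at hand-in).

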